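# Clip the probes onto the storage rail by colour

## Robot

A 6-joint arm with a two-finger parallel gripper is mounted at the origin on the work surface. World frame = base frame: x ahead of the robot, y to its left, z up, the work surface at z = 0. Lengths are in m, angles in rad, forces in N, time in s.
With the tool pointing down it reaches from about 0.375 to 0.825 m from the base axis. Payload 5.5 kg.
Tool frame: the origin (TCP) lies midway between the tips of the shut fingers; the grasp point (between the pads) lies 19 mm behind it; z points along the fingers, y is the direction in which the jaws open and shut (so a half turn about z gives the same grasp; the last joint's range is limited). The gripper opens to 85 mm and grips with 20 to 120 N. Pads are 22 mm wide; open, the fingers measure 114 mm over their backs; the gripper's body (76 mm by 85 mm) begins 54 mm behind the grasp point. The pads swing forward as they close: fully open they stand 13 mm farther back than shut.
Start: joints at [0, 0.314, -0.047, 1.21, 0, 1.571], TCP at [0.6, -0, 0.231] pointing down, gripper open.
Joint ranges: [-2.67, 2.67], [-0.69, 1.73], [-1.03, 1.25], [-2.08, 2.16], [-1.42, 1.45], [-3.14, 3.14]. Speed limits (rad/s): [2.39, 2.39, 3.01, 3.14, 3.14, 3.14].

## Interface

Orientations are given as a unit quaternion [x, y, z, w].
In Python, from plant import ctrl gives the robot as it stands. The module is installed in compiled form; this text tells all that it offers.
- The arm moves only by the tool apply_moves, never from a script. Its arguments are lists of equal length, an entry for each row: "angular": the turn, a rotation vector about the tool's x, y, z in degrees, a list of three; "linear": the shift along the tool's x, y, z in mm, a list of three; "fingers": the closure in counts, from 0 (fully open) to 255 (shut). A call has 1 to 8 rows; each row is the pose to reach, as a shift and turn from the pose commanded when the call began, along the tool's axes at that moment; what a row does not reach only later rows make up. A row lasts 1/8 s, in which the tool goes at most 62.5 mm and 10.7 degrees, less where a joint would pass 70% of its speed; a pose out of reach is approached as far as the arm can. A call with a gripper value outside its range is refused whole. The fingers move at their own pace and stop on an object; the grip force is fixed at half the most. Time passes only in rows, so rows that repeat a pose let the fingers close. It gives the time, the measured TCP pose, the force and the opening at its end, in the units of the state.
- ctrl.sense(): the state, without advancing time (a new reading comes with each control period).
- ctrl.capture(name): name is "scene" or "side" or "wrist"; returns the picture (400x640x3 uint8, red, green, blue); there is no depth.
- ctrl.camera_model(name): a dict with "vertical_fov" (degrees; the focal length in pixels is half the picture's height over the tangent of half this angle, whatever the lens; pixels are square), "cx", "cy" (the principal point, pixels), "world_from_camera" (4x4, takes a point from camera to world coordinates); the wrist camera has in their place "mount" (4x4, takes a point from camera to tool coordinates, whose origin is the TCP and whose axes are the flange's). Camera axes: x right, y down, z forward; pixel columns grow to the right and rows downward; lengths in m; the calibration is good to about 2 mm. A picture is of the moment at which its call begins: read the wrist's pose just before it. camera_model takes no time and is no camera call.
- ctrl.hand_in(): hands the job in, once; it reports no verdict.
Trained networks look in the newest picture that a camera, given by its name, has taken for a name from the list of things; names that differ only in an ending like _2 or _b are one class to them, and where a whole thing is asked for, a point or a joint stands for the part that bears it (a point fixed in the world has none). Each returns a list of dicts, best first, with "score" (0 to 1); they miss things now and then, are a little off and sometimes report something else, mostly with a low value. They report only what shows in the picture. A call takes as long as a camera call.
- ctrl.look_for(camera, target): "position" ([x, y, z] in m, in world coordinates, good to about 4 mm: the middle of the surface that is visible of it).
- ctrl.trace(camera, target): "mask" (400x640 bool, what is visible of it).
The state is a dict: "t": time; "joint_positions": joint angles; "qd": joint speeds; "tau": joint torques, N m; "eef_pos": TCP position; "tool_rot": TCP orientation; "force": force on the tool from outside, world axes, zero at the start; "torque": the same for the moment, N m; "grip_width": finger opening in m.
Only numpy, scipy, OpenCV 4.12 (cv2) and the standard library are available. Lean on these libraries where they do the work, as an engineer would, in place of code of your own. Each camera call takes 0.05 s, during which the arm holds its last target.

## Task

Move the red, yellow, blue and green probes one by one from the notched tray to the clip rail: lay each over the holder whose tag has its colour, centred along the holder, and press it down until it snaps fully home in both clips. Leave the grey spare probe where it lies in the tray, and let go of everything at the end.

Things in the scene. Friction and masses are not known exactly. Their poses are not given: they have to be found in the camera images.
- probe_red_mid (a point): middle of the loose red probe's grip, on its axis near the balance point. Black shaft 12 mm thick, own x -60 to +75 mm; red head 18 mm thick, x -100 to -60; red band and thin tip (to +85) at the other end; 60 g. x: head to tip, z up. Lies level in a notch of the grey tray, axis 48 mm above the table, rows 60 mm apart; free below between x -35 and +35 down to 8 mm above the table
- probe_yellow_mid (a point): middle of the loose yellow probe's grip, on its axis near the balance point. Black shaft 12 mm thick, own x -60 to +75 mm; yellow head 18 mm thick, x -100 to -60; yellow band and thin tip (to +85) at the other end; 60 g. x: head to tip, z up. Lies level in a notch of the grey tray, axis 48 mm above the table, rows 60 mm apart; free below between x -35 and +35 down to 8 mm above the table
- probe_blue_mid (a point): middle of the loose blue probe's grip, on its axis near the balance point. Black shaft 12 mm thick, own x -60 to +75 mm; blue head 18 mm thick, x -100 to -60; blue band and thin tip (to +85) at the other end; 60 g. x: head to tip, z up. Lies level in a notch of the grey tray, axis 48 mm above the table, rows 60 mm apart; free below between x -35 and +35 down to 8 mm above the table
- probe_green_mid (a point): middle of the loose green probe's grip, on its axis near the balance point. Black shaft 12 mm thick, own x -60 to +75 mm; green head 18 mm thick, x -100 to -60; green band and thin tip (to +85) at the other end; 60 g. x: head to tip, z up. Lies level in a notch of the grey tray, axis 48 mm above the table, rows 60 mm apart; free below between x -35 and +35 down to 8 mm above the table
- probe_grey_mid (a point): middle of the grey spare probe, same shape and axes as the coloured ones, head and band grey; it stays in the tray. The grey tray (170 x 270 mm) has two white bars 12 mm wide, at the probes' x = -45 and +45 mm, with five open notches; bar tops are 52 mm above the table
- clip_red: fixed holder with red end tag, one of 4, 60 mm apart. Origin: middle of its underside, 8 mm above the table; x along it, z up. Spring clips 14 mm long at x = -45 and +45 open upward (mouth 34 mm wide, 63 mm above origin; lips at 46). Home: probe along x, either way round, axis 40 mm above origin. Snapping in takes 5 to 15 N of push in all. Between the clips free from 6 mm above origin
- clip_yellow: fixed holder with yellow end tag, one of 4, 60 mm apart. Origin: middle of its underside, 8 mm above the table; x along it, z up. Spring clips 14 mm long at x = -45 and +45 open upward (mouth 34 mm wide, 63 mm above origin; lips at 46). Home: probe along x, either way round, axis 40 mm above origin. Snapping in takes 5 to 15 N of push in all. Between the clips free from 6 mm above origin
- clip_blue: fixed holder with blue end tag, one of 4, 60 mm apart. Origin: middle of its underside, 8 mm above the table; x along it, z up. Spring clips 14 mm long at x = -45 and +45 open upward (mouth 34 mm wide, 63 mm above origin; lips at 46). Home: probe along x, either way round, axis 40 mm above origin. Snapping in takes 5 to 15 N of push in all. Between the clips free from 6 mm above origin
- clip_green: fixed holder with green end tag, one of 4, 60 mm apart. Origin: middle of its underside, 8 mm above the table; x along it, z up. Spring clips 14 mm long at x = -45 and +45 open upward (mouth 34 mm wide, 63 mm above origin; lips at 46). Home: probe along x, either way round, axis 40 mm above origin. Snapping in takes 5 to 15 N of push in all. Between the clips free from 6 mm above origin

How it is judged:
At the end, for the whole second after the job is handed in: Each coloured probe is home in both clips of its own colour's holder: middle within 15 mm along and 5 mm across, axis 34 to 43.5 mm above the holder's origin, parallel within 0.08 rad, at rest, released; the grey probe within 20 mm of its start (x of probe_red_mid in the frame of clip_red between -0.015 and 0.015 m and y of probe_red_mid in the frame of clip_red between -0.005 and 0.005 m and z of probe_red_mid in the frame of clip_red between 0.034 and 0.0435 m and angle between the x axis of probe_red_mid and the x axis of clip_red, either way round below 0.08 rad and linear speed of each of probe_red, probe_yellow, probe_blue, probe_green below 0.02 m/s and contact force between each of probe_red, probe_yellow, probe_blue, probe_green and the fingers below 0.1 N and x of probe_yellow_mid in the frame of clip_yellow between -0.015 and 0.015 m and y of probe_yellow_mid in the frame of clip_yellow between -0.005 and 0.005 m and z of probe_yellow_mid in the frame of clip_yellow between 0.034 and 0.0435 m and angle between the x axis of probe_yellow_mid and the x axis of clip_yellow, either way round below 0.08 rad and x of probe_blue_mid in the frame of clip_blue between -0.015 and 0.015 m and y of probe_blue_mid in the frame of clip_blue between -0.005 and 0.005 m and z of probe_blue_mid in the frame of clip_blue between 0.034 and 0.0435 m and angle between the x axis of probe_blue_mid and the x axis of clip_blue, either way round below 0.08 rad and x of probe_green_mid in the frame of clip_green between -0.015 and 0.015 m and y of probe_green_mid in the frame of clip_green between -0.005 and 0.005 m and z of probe_green_mid in the frame of clip_green between 0.034 and 0.0435 m and angle between the x axis of probe_green_mid and the x axis of clip_green, either way round below 0.08 rad and distance of probe_grey_mid from where it was at the start of the episode below 0.02 m); the robot touches nothing.
It fails at once if the grey spare probe is taken or pushed more than 40 mm from its place (distance of probe_grey_mid from where it was at the start of the episode above 0.04 m).
It also fails if it takes over 104 s, if anything falls off the work surface, if the arm or the gripper's body presses on something with over 40 N, if the wrist force passes 120 N, or if a joint passes its speed limit or range.

## Working session

There is one attempt and no reset: what is moved stays moved. The work goes in short steps, Python scripts to look and compute and a tool call to move; the robot and the scene stay as the last step left them, time stands still between calls to the robot, and variables do not carry over. Pictures are saved under pics/ and viewed, and the job is handed in when it is done.

Besides the shell and the picture viewer there is one more tool, called after "Request:" in YAML: its name, and indented under it one key for each argument. apply_moves: Moves the arm, as the interface text tells. Its arguments: {"type":"object","properties":{"angular":{"type":"array"},"linear":{"type":"array"},"fingers":{"type":"array"}},"required":["angular","linear","fingers"]}

```bash
mkdir -p pics; python3 - <<'E'
from plant import ctrl
import cv2
s=ctrl.sense();print(s['t'],s['eef_pos'],s['tool_rot'],s['grip_width'],s['force'])
for n in ['scene','side','wrist']:
    im=ctrl.capture(n);cv2.imwrite(f'pics/{n}0.png',im[:,:,::-1])
    print(n,ctrl.camera_model(n))
E
```

```text
0.0 [5.99404830e-01 2.31650716e-06 2.30417639e-01] [ 7.07120244e-01  7.07092783e-01 -6.02362918e-04 -6.27458748e-04] 0.08519379588152355 [ 0.40228061 -0.65886485  0.66894001]
scene {'vertical_fov': 43.26198412630066, 'cx': 321.63338346933085, 'cy': 205.92301403877036, 'world_from_camera': array([[ 0.75239494,  0.54226777, -0.37396192,  0.9218791 ],
       [ 0.65852511, -0.63274629,  0.40740253, -0.45669275],
       [-0.01570175, -0.55279092, -0.83317204,  1.01526908],
       [ 0.        ,  0.        ,  0.        ,  1.        ]])}
side {'vertical_fov': 45.021668810876264, 'cx': 315.97860505551347, 'cy': 203.09509821734767, 'world_from_camera': array([[-0.97232791, -0.14424536,  0.18377081,  0.27790078],
       [-0.23356611,  0.58327148, -0.77797252,  1.0032809 ],
       [ 0.00503066, -0.79936703, -0.60082197,  0.86069182],
       [ 0.        ,  0.        ,  0.        ,  1.        ]])}
wrist {'vertical_fov': 65.31514073890456, 'cx': 320.08647774542004, 'cy': 201.42935032795407, 'mount': array([[ 2.29197100e-04, -9.48320531e-01, -3.17313911e-01,
         8.08234207e-02],
       [ 9.99999683e-01, -2.47744800e-05,  7.96344460e-04,
         5.40095660e-04],
       [-7.63051088e-04, -3.17313993e-01,  9.48320224e-01,
        -1.42486858e-01],
       [ 0.00000000e+00,  0.00000000e+00,  0.00000000e+00,
         1.00000000e+00]])}
```

View pics/scene0.png

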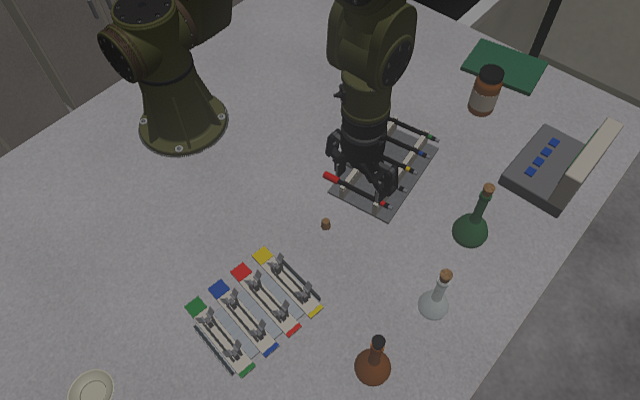

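View pics/side0.png

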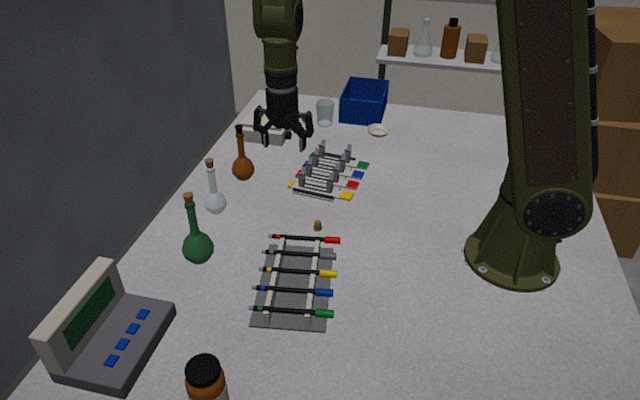

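View pics/wrist0.png

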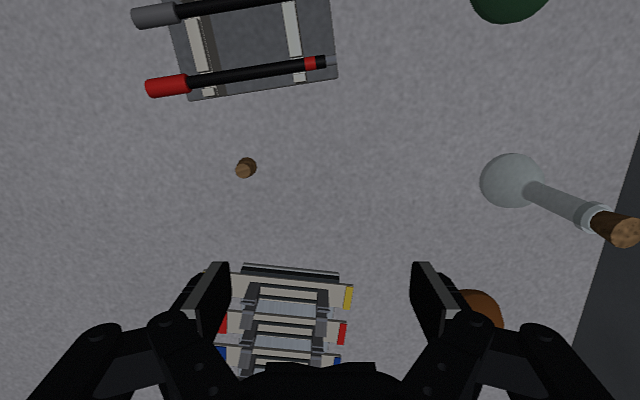

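The pictures show the tray at about (370,165) in the scene view and (295,280) in the side view, and the rail at about (255,310) and (330,175). In the wrist view the red probe runs from (150,85) to (335,60). Next I'll run the networks on these pictures.

```bash
cat > h.py <<'E'
from plant import ctrl
import numpy as np, cv2
from scipy.spatial.transform import Rotation as R
def f(m): return 200/np.tan(np.radians(m['vertical_fov'])/2)
def Twc(n):
    m=ctrl.camera_model(n)
    if n!='wrist': return m,m['world_from_camera']
    s=ctrl.sense();T=np.eye(4);T[:3,:3]=R.from_quat(s['tool_rot']).as_matrix();T[:3,3]=s['eef_pos']
    return m,T@m['mount']
def back(mT,uv,z):
    m,T=mT;uv=np.atleast_2d(uv)
    d=np.c_[(uv[:,0]-m['cx'])/f(m),(uv[:,1]-m['cy'])/f(m),np.ones(len(uv))]@T[:3,:3].T
    return T[:3,3]+d*((z-T[2,3])/d[:,2])[:,None]
def proj(mT,p):
    m,T=mT;p=np.atleast_2d(p)
    c=(p-T[:3,3])@T[:3,:3]
    return np.c_[c[:,0]/c[:,2]*f(m)+m['cx'],c[:,1]/c[:,2]*f(m)+m['cy']]
def show(n,name,scale=1,crop=None,pts=None):
    im=ctrl.capture(n)[:,:,::-1].copy()
    if pts is not None:
        for p in pts: cv2.circle(im,tuple(int(round(v)) for v in p),2,(255,0,255),1)
    if crop: im=im[crop[1]:crop[3],crop[0]:crop[2]]
    im=cv2.resize(im,None,fx=scale,fy=scale,interpolation=cv2.INTER_CUBIC)
    cv2.imwrite('pics/'+name,im)
E
python3 - <<'E'
from h import *
import pickle
out={}
for n in ['side','scene']:
    ctrl.capture(n)
    for c in ['red','yellow','blue','green','grey']:
        for t in ['probe_%s_mid'%c,'clip_%s'%c]:
            if t=='clip_grey':continue
            try:
                l=ctrl.look_for(n,t)[:2]
                print(n,t,[(np.round(o['position'],3).tolist(),round(float(o['score']),2)) for o in l])
            except Exception as e: print(n,t,e)
print(ctrl.sense()['t'])
E
```

```text
side probe_red_mid [([0.511, 0.104, 0.053], 0.57)]
side clip_red [([0.515, -0.22, 0.014], 0.66), ([0.501, -0.275, 0.01], 0.58)]
side probe_yellow_mid [([0.496, 0.222, 0.052], 0.92)]
side clip_yellow [([0.537, -0.158, 0.014], 0.76)]
side probe_blue_mid [([0.487, 0.283, 0.048], 0.97)]
side clip_blue [([0.5, -0.277, 0.012], 0.84), ([0.491, 0.283, 0.049], 0.68)]
side probe_green_mid [([0.482, 0.346, 0.055], 0.56), ([0.49, 0.286, 0.052], 0.25)]
side clip_green [([0.497, -0.334, 0.015], 0.97)]
side probe_grey_mid [([0.507, 0.166, 0.051], 0.61)]
scene probe_red_mid [([0.505, 0.096, 0.053], 0.58)]
scene clip_red [([0.541, -0.224, 0.019], 0.65)]
scene probe_yellow_mid [([0.525, -0.346, 0.018], 0.75), ([0.555, 0.226, 0.057], 0.55)]
scene clip_yellow [([0.547, -0.166, 0.014], 0.85)]
scene probe_blue_mid [([0.535, 0.285, 0.055], 0.46)]
scene clip_blue [([0.533, -0.288, 0.019], 0.64)]
scene probe_green_mid [([0.512, 0.339, 0.05], 0.65)]
scene clip_green [([0.524, -0.343, 0.02], 0.94), ([0.514, 0.341, 0.051], 0.16)]
scene probe_grey_mid [([0.589, 0.17, 0.052], 0.4)]
1.15
```

```bash
python3 - <<'E'
from h import *
show('side','s1.png',5,(235,225,350,335))
show('side','s2.png',6,(275,135,385,215))
show('scene','c1.png',4.5,(165,235,335,360+10))
E
```

```text
(no output)
```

View pics/s1.png

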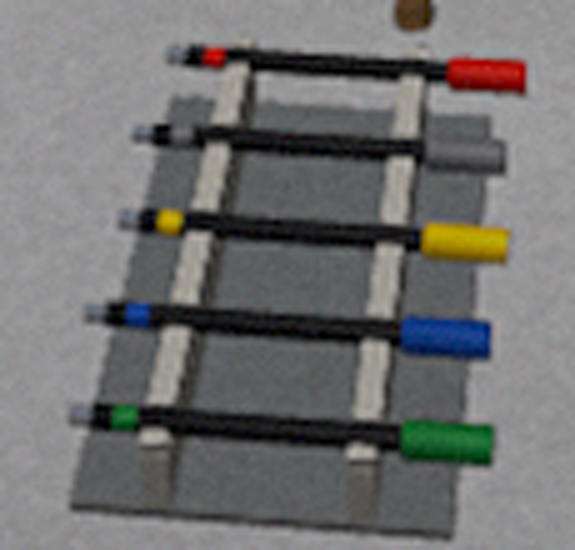

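View pics/s2.png

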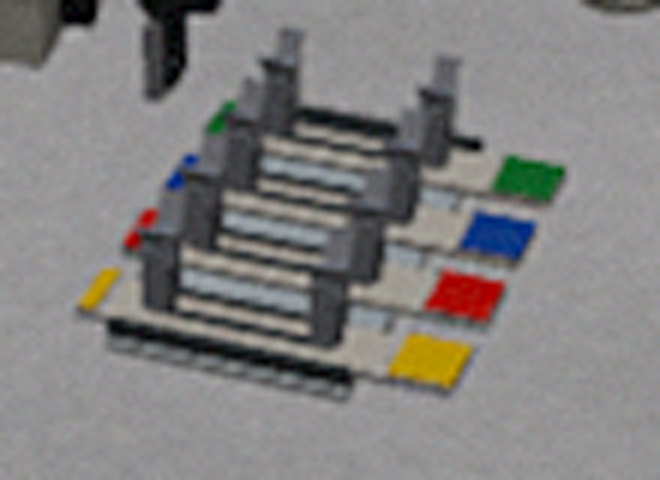

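View pics/c1.png

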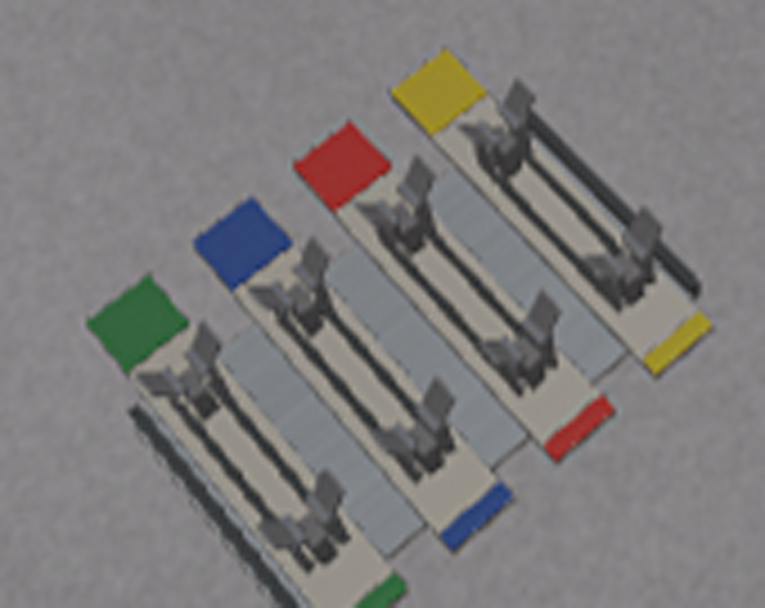

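The crops are clear. The probes run from about (268,236) to (340,241) for red down to (249,308) to (334,314) for green, with grey second. The clips are ordered green, blue, red, yellow, and the wrist camera can refine all of this. First I'll get coarse geometry from these pixels.

```bash
python3 - <<'E'
from h import *
mt=Twc('side')
px={'red':((525,76),(168,54)),'grey':((505,157),(135,133)),'yellow':((508,244),(120,219)),'blue':((490,338),(85,313)),'green':((493,443),(68,413))}
for k,(a,b) in px.items():
    P=back(mt,np.array([a,b])/5+[235,225],.048)
    d=P[1]-P[0];L=np.linalg.norm(d)
    print(k,P[:,:2].round(4).tolist(),L.round(4),np.degrees(np.arctan2(d[1],d[0])).round(2),(P[0]+d/L*.1)[:2].round(4))
ms=Twc('scene')
# tags corners in scene crop (big tag outer edge corners, small tag outer)
tg={'green':(138,325),'blue':(243,243),'red':(343,166),'yellow':(439,92)}
t2={'blue':(477,516),'red':(580,428),'yellow':(679,344)}
for k in tg:
    a=back(ms,np.array(tg[k])/4.5+[165,235],.012)[0]
    print(k,a[:2].round(4), end=' ')
    if k in t2:
        b=back(ms,np.array(t2[k])/4.5+[165,235],.012)[0];d=b-a
        print(b[:2].round(4),np.degrees(np.arctan2(d[1],d[0])).round(2),np.linalg.norm(d).round(4))
E
```

```text
red [[0.4305, 0.089], [0.612, 0.1162]] 0.1835 8.5 [0.5294 0.1038]
grey [[0.4283, 0.1501], [0.6093, 0.1769]] 0.183 8.42 [0.5272 0.1647]
yellow [[0.415, 0.2078], [0.5971, 0.2355]] 0.1841 8.65 [0.5139 0.2229]
blue [[0.4111, 0.2675], [0.5929, 0.2965]] 0.1841 9.05 [0.5098 0.2832]
green [[0.3974, 0.3262], [0.5804, 0.3538]] 0.185 8.59 [0.4963 0.3411]
green [ 0.4386 -0.3331] blue [ 0.445  -0.2724] [ 0.6227 -0.2934] -6.75 0.1789
red [ 0.4519 -0.2126] [ 0.6299 -0.2336] -6.7 0.1792
yellow [ 0.4587 -0.1529] [ 0.6373 -0.1738] -6.66 0.1798
```

Request:
apply_moves:
  angular:
    - [0, 0, -10]
    - [0, 0, -20]
    - [0, 0, -30]
    - [0, 0, -40]
    - [0, 0, -50]
    - [0, 0, -60]
    - [0, 0, -70]
    - [0, 0, -80]
  linear:
    - [30, 0, -12]
    - [60, 0, -25]
    - [90, 0, -37]
    - [120, 0, -50]
    - [150, 0, -60]
    - [180, 0, -70]
    - [210, 0, -80]
    - [220, 0, -90]
  fingers: [0, 0, 0, 0, 0, 0, 0, 0]

```text
t: 2.3
eef_pos: [0.5998, 0.2218, 0.3214]
tool_rot: [0.083, 0.997, 0.0, -0.0]
force: [0.7, -0.9, -0.5]
grip_width: 0.0855
```

Request:
apply_moves:
  angular:
    - [0, 0, -9]
    - [0, 0, -18]
    - [0, 0, -18]
  linear:
    - [49, -8, 0]
    - [99, -17, 0]
    - [99, -17, 0]
  fingers: [130, 130, 130]

```text
t: 2.68
eef_pos: [0.4964, 0.2203, 0.3217]
tool_rot: [-0.071, 0.997, -0.0, -0.001]
force: [-0.3, -0.3, 0.3]
grip_width: 0.0417
```

```bash
python3 - <<'E'
from h import *
s=ctrl.sense();print(s['t'],s['eef_pos'],s['joint_positions'],s['grip_width'])
show('wrist','w1.png',1)
E
```

```text
2.675 [0.49638404 0.2202573  0.32166102] [ 4.17445422e-01  1.86166174e-01 -7.92810601e-03  1.37789418e+00
  2.90122577e-04  2.75584119e-01] 0.04173563947764186
```

View pics/w1.png

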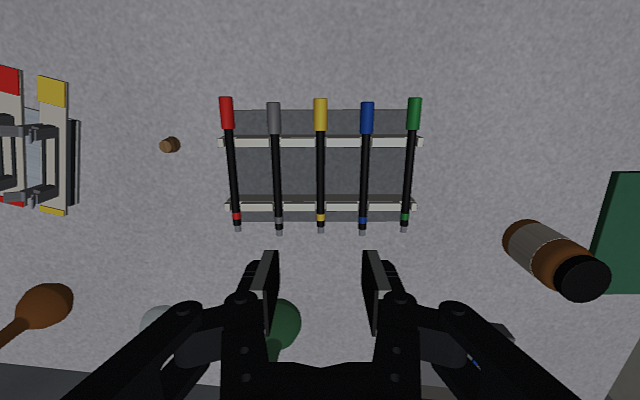

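The wrist view shows all five probes, heads up, from red at x≈228 to green at x≈410, rows 96 to 235. I'll trace them and measure each one.

```bash
python3 - <<'E'
from h import *
import pickle
mt=Twc('wrist');ctrl.capture('wrist')
out={}
for c in ['red','grey','yellow','blue','green']:
    l=ctrl.trace('wrist',f'probe_{c}_mid')
    for o in l[:1]:
        ys,xs=np.nonzero(o['mask'])
        P=back(mt,np.c_[xs,ys],.048)[:,:2]
        vx,vy,x0,y0=cv2.fitLine(P.astype(np.float32),cv2.DIST_HUBER,0,.001,.001).ravel()
        d=np.array([vx,vy]); d*=np.sign(d[0]);c0=np.array([x0,y0])
        t=(P-c0)@d; a,b=t.min(),t.max()
        # mid: from head end + .1, from tip -.085
        m1=c0+d*(a+.1);m2=c0+d*(b-.085)
        print(c,round(float(o['score']),2),len(xs),'L',round(b-a,4),'ang',np.degrees(np.arctan2(d[1],d[0])).round(2),m1.round(4),m2.round(4),xs.min(),xs.max(),ys.min(),ys.max())
E
```

```text
red 0.93 1463 L 0.1867 ang 8.17 [0.5309 0.1034] [0.5326 0.1036] 219 241 94 230
grey 0.79 1267 L 0.1859 ang 8.37 [0.5295 0.1641] [0.5305 0.1642] 266 283 100 234
yellow 0.68 1339 L 0.1871 ang 8.16 [0.5153 0.2223] [0.5174 0.2226] 313 327 95 231
blue 0.57 1399 L 0.1868 ang 8.34 [0.5308 0.1035] [0.5326 0.1038] 218 241 94 230
green 0.64 1303 L 0.1855 ang 8.26 [0.4985 0.3413] [0.499  0.3414] 400 422 95 230
```

```bash
cat >> h.py <<'E'
def rel(x,y,z,ang):
    "tool-frame mm shift and turn deg about tool z to have TCP at xyz with tool x pointing opposite to direction ang(deg)"
    s=ctrl.sense();M=R.from_quat(s['tool_rot']).as_matrix()
    d=M.T@(np.array([x,y,z])-s['eef_pos'])*1000
    a=np.radians(ang);T=np.array([[-np.cos(a),-np.sin(a),0],[-np.sin(a),np.cos(a),0],[0,0,-1]]).T
    T=np.array([[-np.cos(a),-np.sin(a),0],[-np.sin(a),np.cos(a),0],[0,0,-1.]]).T
    rv=R.from_matrix(M.T@T).as_rotvec(degrees=True)
    print('t',s['t'],'lin',d.round(1),'ang',rv.round(2),'pos',s['eef_pos'].round(4),'w',round(s['grip_width'],4),'F',np.round(s['force'],1))
E
python3 -c "
from h import *
rel(.531,.1035,.1,8.3);rel(.531,.1035,.028,8.3)"
```

```text
t 3.025 lin [ -14.  -120.   221.1] ang [-0.   -0.   -0.36] pos [0.5005 0.2204 0.3211] w 0.0417 F [ 0.3 -0.2  0. ]
t 3.025 lin [ -14.  -120.   293.1] ang [-0.   -0.   -0.36] pos [0.5005 0.2204 0.3211] w 0.0417 F [ 0.3 -0.2  0. ]
```

Request:
apply_moves:
  angular:
    - [0, 0, 0]
    - [0, 0, 0]
    - [0, 0, 0]
    - [0, 0, -0.3]
    - [0, 0, -0.3]
    - [0, 0, -0.3]
    - [0, 0, -0.3]
  linear:
    - [-3, -24, 45]
    - [-6, -48, 90]
    - [-9, -72, 135]
    - [-12, -96, 180]
    - [-14, -120, 215]
    - [-14, -120, 221]
    - [-14, -120, 221]
  fingers: [130, 130, 130, 130, 130, 130, 130]

```text
t: 3.9
eef_pos: [0.5305, 0.1039, 0.1005]
tool_rot: [-0.072, 0.997, 0.0, -0.0]
force: [-0.7, -0.8, -0.5]
grip_width: 0.0421
```

```bash
python3 - <<'E'
from h import *
rel(.531,.1035,.028,8.3)
a=np.radians(8.3);d=np.array([np.cos(a),np.sin(a),0])
m=np.array([.531,.1035,.048])
show('wrist','w2.png',1,None,proj(Twc('wrist'),np.array([m+d*t for t in (-.1,-.06,-.03,0,.03,.075,.085)])))
rel(.531,.1035,.028,8.3)
E
```

```text
t 3.9 lin [-0.4 -0.5 72.5] ang [ 0.03 -0.02 -0.03] pos [0.5305 0.1039 0.1005] w 0.0421 F [-0.7 -0.8 -0.5]
t 3.95 lin [ 0.3 -0.8 73.3] ang [0.03 0.08 0.01] pos [0.5311 0.1043 0.1013] w 0.0421 F [0.4 0.1 0.4]
```

View pics/w2.png

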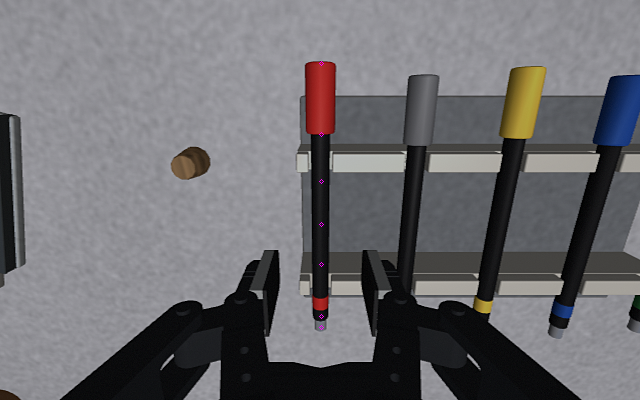

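The projected points (magenta, at x≈321) lie on the red probe from its head end (320,65) to its tip, so I'll descend and grip.

Request:
apply_moves:
  angular:
    - [0, 0, 0]
    - [0, 0, 0]
    - [0, 0, 0]
    - [0, 0, 0]
    - [0, 0, 0]
    - [0, 0, 0]
    - [0, 0, 0]
  linear:
    - [0, 0, 40]
    - [0, 0, 68]
    - [0, 0, 73]
    - [0, 0, 73]
    - [0, 0, 73]
    - [0, 0, 73]
    - [0, 0, 73]
  fingers: [130, 130, 130, 130, 255, 255, 255]

```text
t: 4.82
eef_pos: [0.5313, 0.1039, 0.0287]
tool_rot: [-0.072, 0.997, 0.0, 0.001]
force: [-1.2, 0.1, 5.6]
grip_width: 0.0098
```

Request:
apply_moves:
  angular:
    - [0, 0, 0]
    - [0, 0, 0]
    - [0, 0, 0]
    - [0, 0, 0]
  linear:
    - [0, 0, 0]
    - [0, 0, -10]
    - [0, 0, -50]
    - [0, 0, -110]
  fingers: [255, 255, 255, 255]

```text
t: 5.32
eef_pos: [0.5283, 0.1031, 0.1374]
tool_rot: [-0.072, 0.997, -0.0, -0.002]
force: [0.6, 0.5, -0.8]
grip_width: 0.0098
```

```bash
python3 - <<'E'
from h import *
show('wrist','w3.png',1)
rel(.54,-.22,.16,-6.7)
E
```

```text
t 5.375 lin [  40.1 -321.7  -13.8] ang [ 0.08  0.49 14.99] pos [0.5334 0.1041 0.1467] w 0.0102 F [2.3 0.2 5.8]
```

View pics/w3.png

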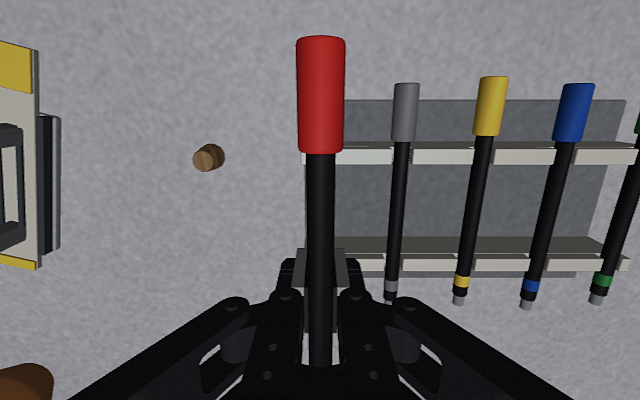

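Red is gripped and lifted, hanging level at x≈320. The row spans 36 to 330 and the grip width is 10 mm. Next I'll fly to the rail and look from above.

Request:
apply_moves:
  angular:
    - [0, 0, 2]
    - [0, 0, 4]
    - [0, 0, 6]
    - [0, 0, 8]
    - [0, 0, 11]
    - [0, 0, 15]
    - [0, 0, 15]
    - [0, 0, 15]
  linear:
    - [14, -56, -20]
    - [28, -112, -40]
    - [42, -168, -60]
    - [55, -224, -80]
    - [68, -280, -95]
    - [82, -336, -103]
    - [82, -336, -103]
    - [82, -336, -103]
  fingers: [255, 255, 255, 255, 255, 255, 255, 255]

```text
t: 6.38
eef_pos: [0.4971, -0.2406, 0.2403]
tool_rot: [0.059, 0.998, 0.0, -0.0]
force: [0.6, 0.4, -0.6]
grip_width: 0.0101
```

```bash
python3 - <<'E'
from h import *
rel(.54,-.22,.16,-6.7)
show('wrist','w4.png',1)
show('wrist','w4b.png',2.2,(140,50,500,320))
mt=Twc('wrist')
np.save('w4T.npy',mt[1])
for c in ['red','yellow','blue','green']:
    for o in ctrl.look_for('wrist','clip_'+c)[:2]: print(c,np.round(o['position'],4),round(o['score'],2))
E
```

```text
t 6.375 lin [-40.2  25.4  80.3] ang [ 0.04 -0.01 -0.03] pos [ 0.4971 -0.2406  0.2403] w 0.0101 F [ 0.6  0.4 -0.6]
red [ 0.5139 -0.2124  0.0161] 0.83
yellow [ 0.5247 -0.1661  0.0175] 0.94
blue [ 0.503  -0.2859  0.0168] 0.96
green [ 0.5036 -0.3418  0.0148] 0.7
```

View pics/w4.png

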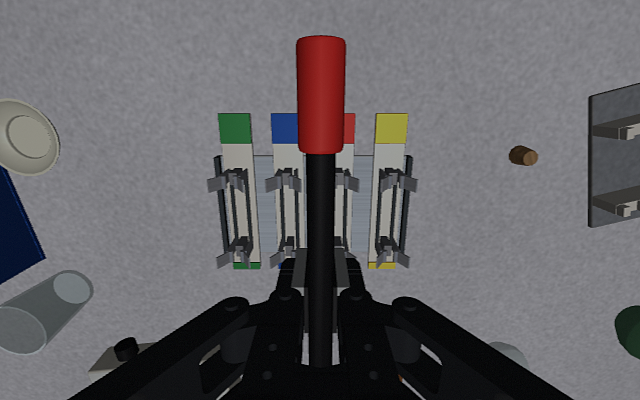

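View pics/w4b.png

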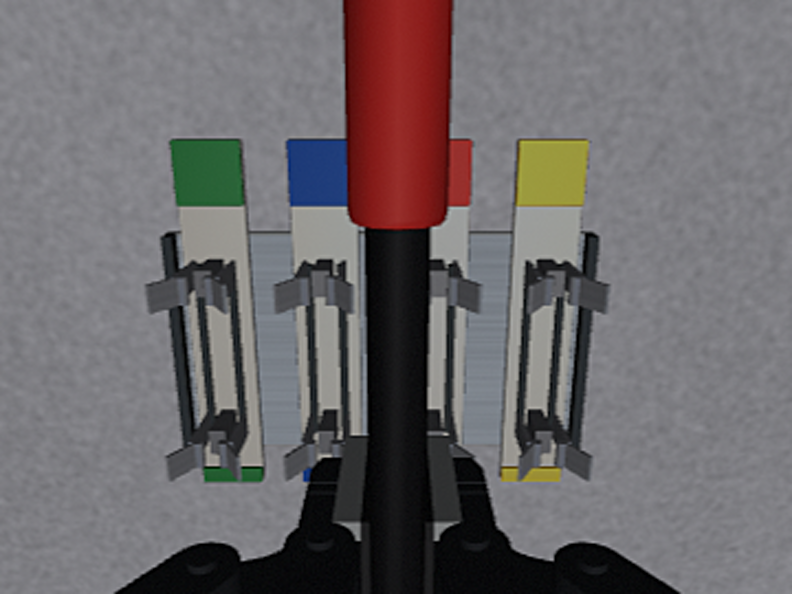

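In the wrist view the red clips sit under the probe at about (345,180) and (345,245), with green's at (235,180) and yellow's at (392,180). Next I'll fit the rail's pose to the flare corners using its known geometry.

```bash
cat > fit.py <<'E'
from h import *
from scipy.optimize import least_squares
m=ctrl.camera_model('wrist');T=np.load('w4T.npy');mt=(m,T)
off={'green':-.09,'blue':-.03,'red':.03,'yellow':.09}
Z=.071
C=[('green',-.052,-.017,146,283),('green',-.038,-.017,153,314),('green',.038,-.017,166,457),('green',.052,-.017,172,481),('green',.052,.017,240,478),
('blue',-.052,-.017,274,282),('blue',-.038,-.017,281,313),('blue',.038,-.017,284,457),('blue',.052,-.017,290,482),
('red',-.038,.017,475,313),
('yellow',-.052,.017,609,285),('yellow',-.038,.017,605,314),('yellow',.052,.017,592,479),('yellow',.052,-.017,519,479)]
uv=np.array([[c[3]/2.2+140,c[4]/2.2+50] for c in C])
L=np.array([[c[1],off[c[0]]+c[2]] for c in C])
def W(p,L,z=Z):
    c,s=np.cos(p[2]),np.sin(p[2])
    return np.c_[p[0]+c*L[:,0]-s*L[:,1],p[1]+s*L[:,0]+c*L[:,1],np.full(len(L),z)]
r=least_squares(lambda p:(proj(mt,W(p,L))-uv).ravel(),[.54,-.25,-.117],loss='soft_l1')
print(r.x,np.degrees(r.x[2]));print(r.fun.reshape(-1,2).round(1).tolist())
for k in off: print(k,W(r.x,np.array([[0,off[k]]]))[0].round(4))
im=cv2.imread('pics/w4.png')
big=cv2.resize(im[50:320,140:500],None,fx=2.2,fy=2.2,interpolation=cv2.INTER_CUBIC)
for k in off:
    for x in (-.052,-.038,.038,.052):
        for y in (-.017,.017):
            q=(proj(mt,W(r.x,np.array([[x,off[k]+y]])))[0]-[140,50])*2.2
            cv2.circle(big,tuple(int(v) for v in q),3,(255,0,255),1)
cv2.imwrite('pics/fit.png',big)
E
python3 fit.py
```

```text
[ 0.54722202 -0.25463735 -0.11442376] -6.5559983952885865
[[1.2, 0.7], [-0.4, -0.4], [1.4, -0.4], [-0.0, -0.3], [-1.0, 1.0], [1.4, 1.1], [-1.0, 0.0], [1.3, -0.5], [-0.8, -0.8], [0.9, -0.1], [-1.2, -0.4], [-0.6, -0.6], [-2.3, 0.4], [0.9, 0.4]]
green [ 0.5369 -0.344   0.071 ]
blue [ 0.5438 -0.2844  0.071 ]
red [ 0.5506 -0.2248  0.071 ]
yellow [ 0.5575 -0.1652  0.071 ]
```

View pics/fit.png

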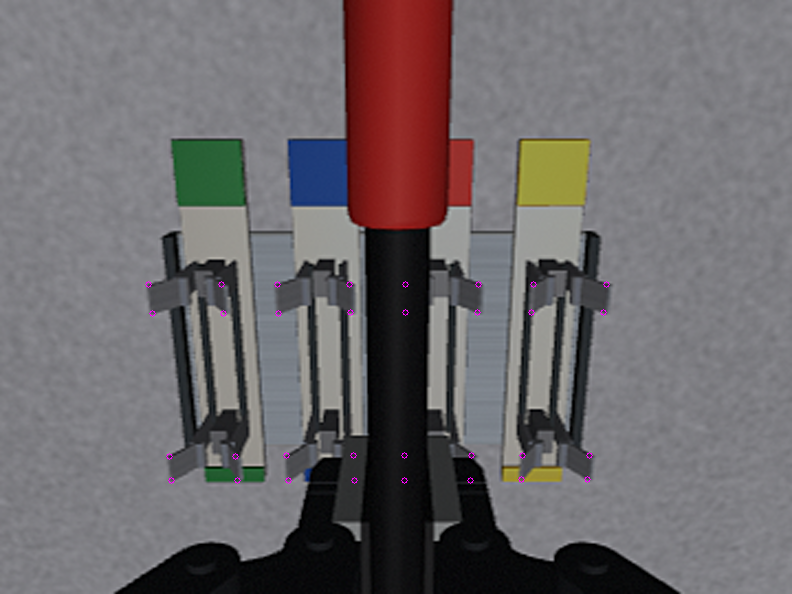

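The fit is good, with residuals around 1 px. I saved the pose slightly after the picture while the arm was settling, though, so I'll check the model on a fresh static picture.

```bash
cat > chk.py <<'E'
import sys
from h import *
p=[float(v) for v in sys.argv[2:5]]
mt=Twc('wrist');im=ctrl.capture('wrist')[:,:,::-1].copy();T2=Twc('wrist')[1]
print('drift mm',((T2-mt[1])[:3,3]*1000).round(2),ctrl.sense()['eef_pos'].round(4))
c,s=np.cos(p[2]),np.sin(p[2])
im=cv2.resize(im[50:320,140:500],None,fx=2.2,fy=2.2,interpolation=cv2.INTER_CUBIC)
for o in (-.09,-.03,.03,.09):
    for x in (-.052,-.038,.038,.052):
        for y in (-.017,.017):
            Y=o+y;w=[p[0]+c*x-s*Y,p[1]+s*x+c*Y,.071]
            q=(proj(mt,w)[0]-[140,50])*2.2
            cv2.circle(im,tuple(int(v) for v in q),3,(255,0,255),1)
cv2.imwrite('pics/'+sys.argv[1],im)
E
python3 chk.py chk1.png 0.5472 -0.2546 -0.1144; python3 -c "
from h import *
rel(.5506,-.2248,.16,-6.56)"
```

```text
drift mm [-0.   -0.16 -0.  ] [ 0.4976 -0.2398  0.2402]
t 6.725 lin [-50.9  21.   80.2] ang [ 0.   -0.01 -0.05] pos [ 0.4976 -0.2398  0.2402] w 0.0101 F [-0.2  0.8 -1. ]
```

View pics/chk1.png

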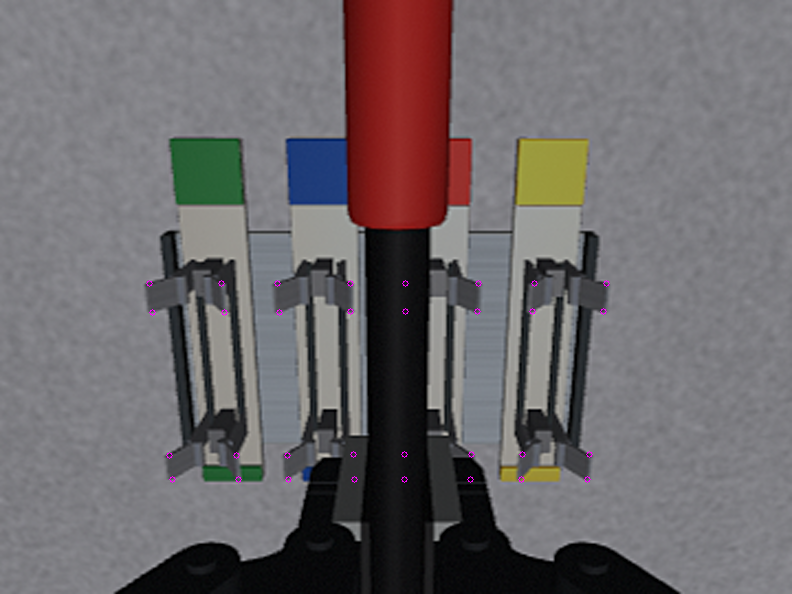

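Request:
apply_moves:
  angular:
    - [0, 0, 0]
    - [0, 0, 0]
    - [0, 0, 0]
    - [0, 0, 0]
    - [0, 0, 0]
    - [0, 0, 0]
  linear:
    - [-20, 8, 25]
    - [-40, 16, 50]
    - [-51, 21, 80]
    - [-51, 21, 110]
    - [-51, 21, 130]
    - [-51, 21, 130]
  fingers: [255, 255, 255, 255, 255, 255]

```text
t: 7.48
eef_pos: [0.5492, -0.2248, 0.1085]
tool_rot: [0.058, 0.998, 0.001, -0.002]
force: [-0.4, 0.8, 0.1]
grip_width: 0.0099
```

```bash
python3 - <<'E'
from h import *
show('wrist','w5.png',1)
show('side','s5.png',5,(265,95,395,215))
rel(.5506,-.2248,.028,-6.56)
E
```

```text
t 7.575 lin [ 0.5  0.8 82.9] ang [-0.    0.02 -0.11] pos [ 0.5509 -0.2257  0.1109] w 0.01 F [-0.6 -0.5 -0.9]
```

View pics/w5.png

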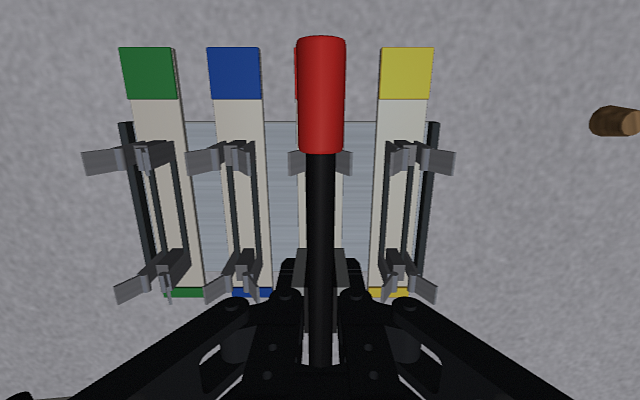

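View pics/s5.png

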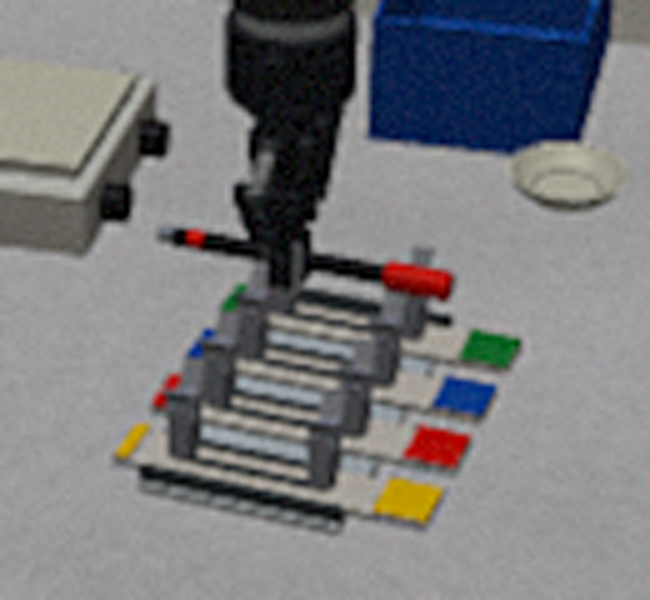

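The red probe is centred over the red clip: the flares span x=288 to 353 and the shaft is at 321. I'll press it down.

Request:
apply_moves:
  angular:
    - [0, 0, 0]
    - [0, 0, 0]
    - [0, 0, 0]
    - [0, 0, 0]
    - [0, 0, 0]
    - [0, 0, 0]
    - [0, 0, 0]
    - [0, 0, 0]
  linear:
    - [0, 0.5, 30]
    - [0, 0.5, 50]
    - [0, 0.5, 60]
    - [0, 0.5, 68]
    - [0, 0.5, 75]
    - [0, 0.5, 81]
    - [0, 0.5, 84]
    - [0, 0.5, 84]
  fingers: [255, 255, 255, 255, 255, 255, 255, 255]

```text
t: 8.57
eef_pos: [0.5512, -0.2255, 0.0286]
tool_rot: [0.058, 0.998, -0.0, 0.001]
force: [-5.2, 3.2, 17.0]
grip_width: 0.01
```

```bash
python3 - <<'E'
from h import *
rel(.5506,-.2248,.028,-6.56)
show('wrist','w6.png',1)
show('side','s6.png',5,(265,95,395,215))
E
```

```text
t 8.575 lin [0.7 0.6 0.6] ang [-0.02  0.09 -0.14] pos [ 0.5512 -0.2255  0.0286] w 0.01 F [-5.2  3.2 17. ]
```

View pics/w6.png

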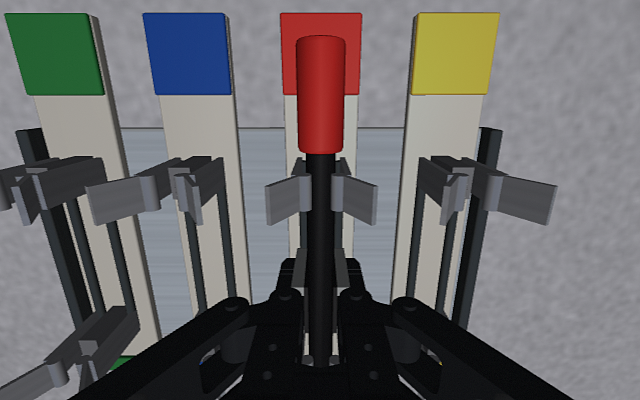

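View pics/s6.png

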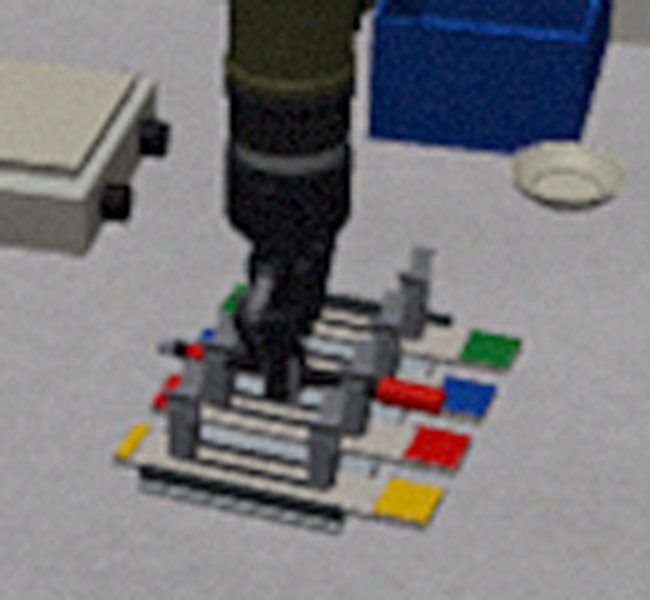

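Request:
apply_moves:
  angular:
    - [0, 0, 0]
    - [0, 0, 0]
  linear:
    - [0, 0, 1.5]
    - [0, 0, 3]
  fingers: [255, 255]

```text
t: 8.93
eef_pos: [0.5513, -0.2256, 0.0282]
tool_rot: [0.058, 0.998, -0.0, 0.001]
force: [-16.7, 7.5, 50.6]
grip_width: 0.0101
```

The force jumped to 50 N with only 0.4 mm of travel, so the probe has bottomed out and is home. I'll back off, release and rise.

Request:
apply_moves:
  angular:
    - [0, 0, 0]
    - [0, 0, 0]
    - [0, 0, 0]
    - [0, 0, 0]
    - [0, 0, 0]
    - [0, 0, 0]
    - [0, 0, 0]
    - [0, 0, 0]
  linear:
    - [0, 0, -3]
    - [0, 0, -3]
    - [0, 0, -3]
    - [0, 0, -20]
    - [0, 0, -60]
    - [0, 0, -110]
    - [30, 0, -160]
    - [50, 0, -200]
  fingers: [255, 130, 130, 130, 130, 130, 130, 130]

```text
t: 9.93
eef_pos: [0.5005, -0.2195, 0.2263]
tool_rot: [0.058, 0.998, -0.0, 0.001]
force: [0.2, -1.5, 0.1]
grip_width: 0.042
```

```bash
python3 - <<'E'
from h import *
rel(.5153,.2223,.1,8.3)
show('wrist','w7.png',1.25)
E
```

```text
t 9.925 lin [ 37.  440.6 125.9] ang [ -0.05   0.09 -15.  ] pos [ 0.5005 -0.2195  0.2263] w 0.042 F [ 0.2 -1.5  0.1]
```

View pics/w7.png

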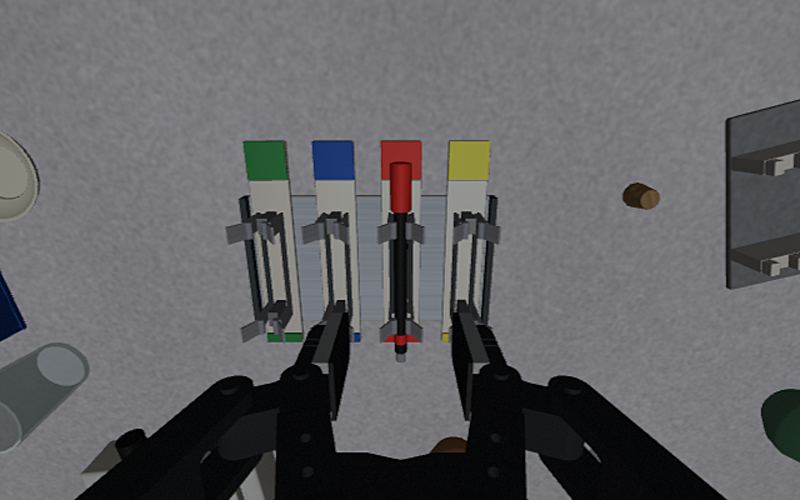

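Red sits in both clips, with its shaft at x≈400 (1.25x picture). Now yellow.

Request:
apply_moves:
  angular:
    - [0, 0, -2]
    - [0, 0, -4]
    - [0, 0, -6]
    - [0, 0, -8]
    - [0, 0, -10]
    - [0, 0, -12]
    - [0, 0, -15]
    - [0, 0, -15]
  linear:
    - [5, 55, 0]
    - [10, 110, 0]
    - [15, 165, 0]
    - [20, 220, 0]
    - [25, 275, 20]
    - [30, 330, 45]
    - [35, 385, 70]
    - [37, 440, 90]
  fingers: [130, 130, 130, 130, 130, 130, 130, 130]

```text
t: 10.98
eef_pos: [0.5153, 0.2236, 0.1331]
tool_rot: [-0.073, 0.997, -0.0, 0.0]
force: [1.1, 0.5, -0.0]
grip_width: 0.0415
```

Request:
apply_moves:
  angular:
    - [0, 0, 0]
    - [0, 0, 0]
    - [0, 0, 0]
  linear:
    - [0, 0, 15]
    - [0, 0, 30]
    - [0, 0, 30]
  fingers: [130, 130, 130]

```text
t: 11.35
eef_pos: [0.5146, 0.2201, 0.1023]
tool_rot: [-0.072, 0.997, -0.001, -0.001]
force: [0.5, -0.6, 0.3]
grip_width: 0.0417
```

```bash
cat > pre.py <<'E'
import sys
from h import *
x,y,ang=[float(v) for v in sys.argv[2:5]]
rel(x,y,.0285,ang)
a=np.radians(ang);d=np.array([np.cos(a),np.sin(a),0]);m=np.array([x,y,.048])
show('wrist',sys.argv[1],1,None,proj(Twc('wrist'),np.array([m+d*t for t in (-.1,-.06,-.03,0,.03,.075,.085)])))
rel(x,y,.0285,ang)
E
python3 pre.py w8.png .516 .2225 8.3
```

```text
t 11.35 lin [-1.9  2.2 73.8] ang [-0.05 -0.14 -0.09] pos [0.5146 0.2201 0.1023] w 0.0417 F [ 0.5 -0.6  0.3]
t 11.4 lin [-1.   2.1 74.7] ang [-0.03 -0.06 -0.11] pos [0.5153 0.2204 0.1032] w 0.0423 F [0.4 0.1 0.4]
```

View pics/w8.png

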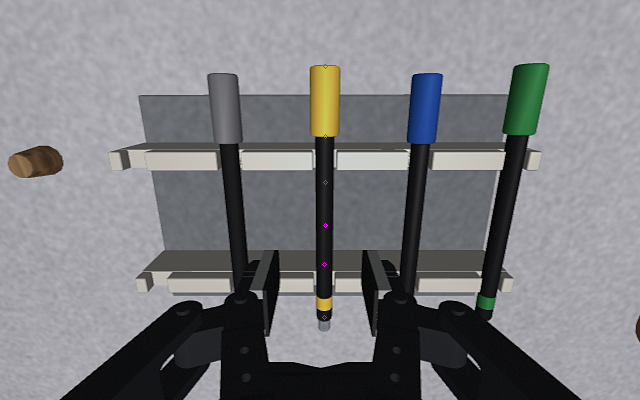

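The points lie on the yellow probe at x≈325, 2 mm off the tool's centre, so I'll correct that and grip.

Request:
apply_moves:
  angular:
    - [0, 0, 0]
    - [0, 0, 0]
    - [0, 0, 0]
    - [0, 0, 0]
    - [0, 0, 0]
    - [0, 0, 0]
    - [0, 0, 0]
  linear:
    - [-1, 2, 40]
    - [-1, 2, 68]
    - [-1, 2, 74.5]
    - [-1, 2, 74.5]
    - [-1, 2, 74.5]
    - [-1, 2, 74.5]
    - [-1, 2, 74.5]
  fingers: [130, 130, 130, 130, 255, 255, 255]

```text
t: 12.28
eef_pos: [0.5173, 0.2243, 0.0302]
tool_rot: [-0.072, 0.997, 0.0, 0.001]
force: [-0.8, 0.1, 6.7]
grip_width: 0.0099
```

Request:
apply_moves:
  angular:
    - [0, 0, 0]
    - [0, 0, 0]
    - [0, 0, 0]
    - [0, 0, 0]
    - [0, 0, 0]
    - [0, 0, 0]
  linear:
    - [0, 0, 0]
    - [0, 0, -10]
    - [0, 0, -50]
    - [0, 0, -110]
    - [0, 0, -140]
    - [0, 0, -140]
  fingers: [255, 255, 255, 255, 255, 255]

```text
t: 13.02
eef_pos: [0.5182, 0.2248, 0.1723]
tool_rot: [-0.072, 0.997, 0.001, 0.003]
force: [-0.1, -0.3, -0.9]
grip_width: 0.01
```

```bash
python3 - <<'E'
from h import *
rel(.5575,-.1652,.1685,-6.56)
show('wrist','w9.png',1)
E
```

```text
t 13.025 lin [  17.4 -391.6    3.1] ang [ 0.13  0.31 14.87] pos [0.5182 0.2248 0.1723] w 0.01 F [-0.1 -0.3 -0.9]
```

View pics/w9.png

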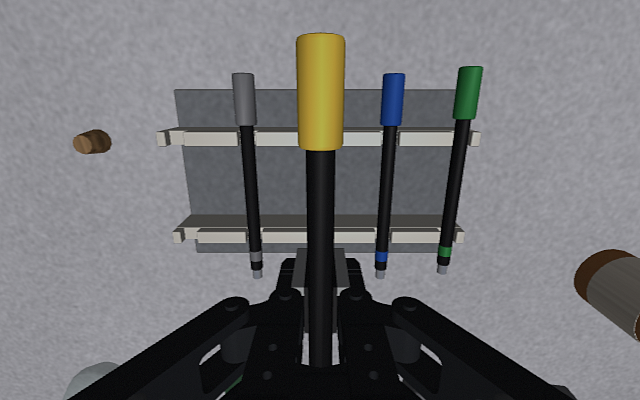

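Yellow is gripped and level. Now to the yellow holder.

Request:
apply_moves:
  angular:
    - [0, 0, 2]
    - [0, 0, 4]
    - [0, 0, 6]
    - [0, 0, 8]
    - [0, 0, 10]
    - [0, 0, 12]
    - [0, 0, 15]
    - [0, 0, 15]
  linear:
    - [2, -55, 0]
    - [4, -110, 0]
    - [7, -165, 0]
    - [10, -220, 0]
    - [13, -275, 0]
    - [16, -330, 0]
    - [17, -375, 0]
    - [17, -392, 20]
  fingers: [255, 255, 255, 255, 255, 255, 255, 255]

```text
t: 14.08
eef_pos: [0.5561, -0.1691, 0.1481]
tool_rot: [0.06, 0.998, -0.0, 0.0]
force: [0.1, 0.4, -1.9]
grip_width: 0.0098
```

Request:
apply_moves:
  angular:
    - [0, 0, 0]
    - [0, 0, 0]
    - [0, 0, 0]
  linear:
    - [0, 0, 25]
    - [0, 0, 38]
    - [0, 0, 38]
  fingers: [255, 255, 255]

```text
t: 14.45
eef_pos: [0.5544, -0.1657, 0.109]
tool_rot: [0.058, 0.998, 0.0, -0.002]
force: [-0.6, 0.7, -0.9]
grip_width: 0.0096
```

```bash
python3 - <<'E'
from h import *
rel(.5575,-.1652,.0302,-6.56)
show('wrist','w10.png',1)
rel(.5575,-.1652,.0302,-6.56)
E
```

```text
t 14.45 lin [-3.3  0.8 78.7] ang [ 0.04 -0.22 -0.12] pos [ 0.5544 -0.1657  0.109 ] w 0.0096 F [-0.6  0.7 -0.9]
t 14.5 lin [-2.1  0.9 80. ] ang [ 0.02 -0.09 -0.11] pos [ 0.5554 -0.1659  0.1102] w 0.0099 F [ 0.1  0.2 -0.3]
```

View pics/w10.png

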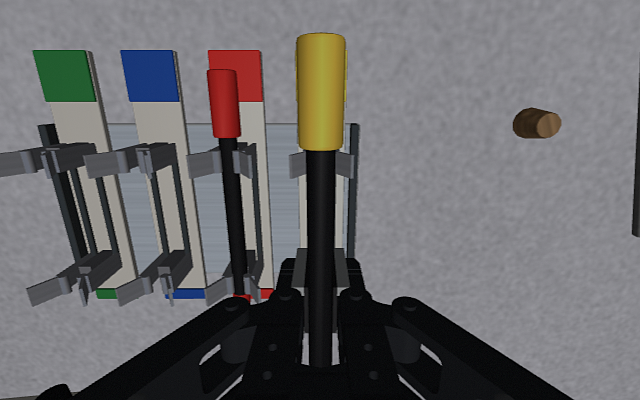

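The flares span x=289 to 354 and the shaft is at 321, so it is aligned. I'll press.

Request:
apply_moves:
  angular:
    - [0, 0, 0]
    - [0, 0, 0]
    - [0, 0, 0]
    - [0, 0, 0]
    - [0, 0, 0]
    - [0, 0, 0]
    - [0, 0, 0]
    - [0, 0, 0]
  linear:
    - [-1, 0.7, 30]
    - [-1, 0.7, 48]
    - [-1, 0.7, 58]
    - [-1, 0.7, 66]
    - [-1, 0.7, 73]
    - [-1, 0.7, 79]
    - [-1, 0.7, 81]
    - [-1, 0.7, 81]
  fingers: [255, 255, 255, 255, 255, 255, 255, 255]

```text
t: 15.5
eef_pos: [0.557, -0.1658, 0.0303]
tool_rot: [0.058, 0.998, 0.0, 0.0]
force: [-1.7, 1.1, 4.6]
grip_width: 0.01
```

Request:
apply_moves:
  angular:
    - [0, 0, 0]
    - [0, 0, 0]
  linear:
    - [0, 0, 1]
    - [0, 0, 1]
  fingers: [255, 255]

```text
t: 15.75
eef_pos: [0.5571, -0.1658, 0.0301]
tool_rot: [0.058, 0.998, 0.0, 0.0]
force: [-5.1, 1.5, 12.7]
grip_width: 0.0099
```

It has bottomed at the expected height, so I'll release.

Request:
apply_moves:
  angular:
    - [0, 0, 0]
    - [0, 0, 0]
    - [0, 0, 0]
    - [0, 0, 0]
    - [0, 0, 0]
    - [0, 0, 0]
    - [0, 0, 0]
    - [0, 0, 0]
  linear:
    - [0, 0, -1]
    - [0, 0, -1]
    - [0, 0, -1]
    - [0, 0, -20]
    - [0, 0, -60]
    - [0, 0, -110]
    - [30, 0, -160]
    - [50, 0, -190]
  fingers: [255, 130, 130, 130, 130, 130, 130, 130]

```text
t: 16.75
eef_pos: [0.5074, -0.1602, 0.2212]
tool_rot: [0.058, 0.998, -0.0, 0.001]
force: [1.1, -0.4, 0.5]
grip_width: 0.0418
```

```bash
python3 - <<'E'
from h import *
rel(.5113,.2830,.105,8.3)
show('wrist','w11.png',1.25)
E
```

```text
t 16.75 lin [ 48.2 440.7 115.8] ang [ -0.05   0.13 -15.  ] pos [ 0.5074 -0.1602  0.2212] w 0.0418 F [ 1.1 -0.4  0.5]
```

View pics/w11.png

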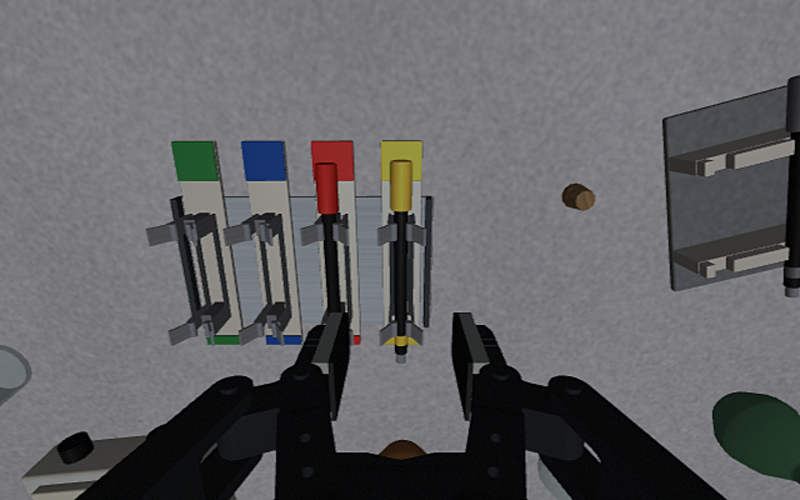

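Yellow is seated in its clips at x≈400. Blue next.

Request:
apply_moves:
  angular:
    - [0, 0, -2]
    - [0, 0, -4]
    - [0, 0, -6]
    - [0, 0, -8]
    - [0, 0, -10]
    - [0, 0, -12]
    - [0, 0, -15]
    - [0, 0, -15]
  linear:
    - [6, 55, 0]
    - [12, 110, 0]
    - [18, 165, 0]
    - [24, 220, 0]
    - [30, 275, 15]
    - [36, 330, 35]
    - [42, 385, 55]
    - [48, 440, 80]
  fingers: [130, 130, 130, 130, 130, 130, 130, 130]

```text
t: 17.8
eef_pos: [0.5114, 0.2846, 0.1382]
tool_rot: [-0.073, 0.997, 0.0, 0.001]
force: [1.1, -1.0, 0.4]
grip_width: 0.0417
```

Request:
apply_moves:
  angular:
    - [0, 0, 0]
    - [0, 0, 0]
    - [0, 0, 0]
  linear:
    - [0, 0, 15]
    - [0, 0, 30]
    - [0, 0, 30]
  fingers: [130, 130, 130]

```text
t: 18.18
eef_pos: [0.5103, 0.2808, 0.1075]
tool_rot: [-0.072, 0.997, -0.001, -0.001]
force: [0.1, -0.1, 0.3]
grip_width: 0.0418
```

```bash
python3 pre.py w12.png .5113 .2832 8.3
```

```text
t 18.175 lin [-1.5  2.3 79. ] ang [-0.07 -0.14 -0.09] pos [0.5103 0.2808 0.1075] w 0.0418 F [ 0.1 -0.1  0.3]
t 18.225 lin [-0.7  2.1 80. ] ang [-0.03 -0.06 -0.1 ] pos [0.511  0.2811 0.1085] w 0.0415 F [-0.3  0.7  0.5]
```

View pics/w12.png

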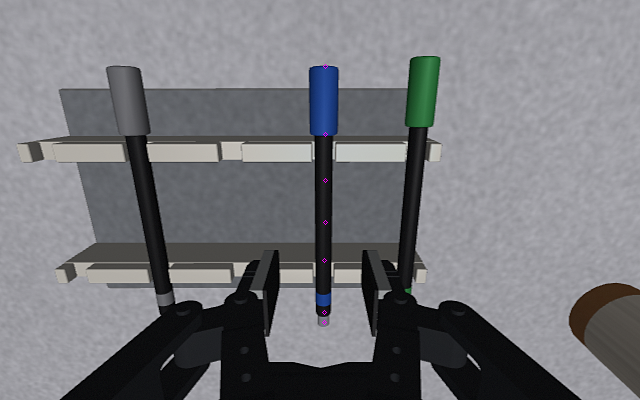

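The points land on the blue probe (x≈324), about 0.5 to 1 mm to one side of its axis. I'll shift 1.5 mm sideways and grip.

Request:
apply_moves:
  angular:
    - [0, 0, 0]
    - [0, 0, 0]
    - [0, 0, 0]
    - [0, 0, 0]
    - [0, 0, 0]
    - [0, 0, 0]
    - [0, 0, 0]
  linear:
    - [0, 1.5, 40]
    - [0, 1.5, 72]
    - [0, 1.5, 80]
    - [0, 1.5, 80]
    - [0, 1.5, 80]
    - [0, 1.5, 80]
    - [0, 1.5, 80]
  fingers: [130, 130, 130, 130, 255, 255, 255]

```text
t: 19.1
eef_pos: [0.5121, 0.2845, 0.0304]
tool_rot: [-0.072, 0.997, 0.0, 0.001]
force: [0.2, -0.6, 6.3]
grip_width: 0.0098
```

Request:
apply_moves:
  angular:
    - [0, 0, 0]
    - [0, 0, 0]
    - [0, 0, 0]
    - [0, 0, 0]
    - [0, 0, 0]
    - [0, 0, 0]
  linear:
    - [0, 0, 0]
    - [0, 0, -10]
    - [0, 0, -50]
    - [0, 0, -110]
    - [0, 0, -140]
    - [0, 0, -140]
  fingers: [255, 255, 255, 255, 255, 255]

```text
t: 19.85
eef_pos: [0.5127, 0.2852, 0.1724]
tool_rot: [-0.072, 0.997, 0.001, 0.003]
force: [-0.1, -0.4, -0.6]
grip_width: 0.0101
```

```bash
python3 - <<'E'
from h import *
rel(.5438,-.2844,.1685,-6.56)
show('wrist','w13.png',1)
E
```

```text
t 19.85 lin [  51.6 -568.1    2.4] ang [ 0.17  0.3  14.87] pos [0.5127 0.2852 0.1724] w 0.0101 F [-0.1 -0.4 -0.6]
```

View pics/w13.png

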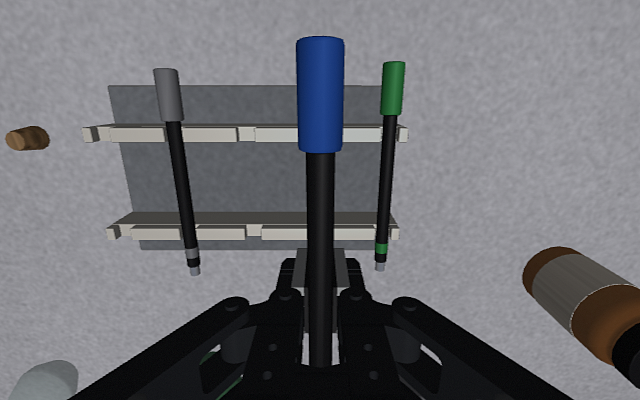

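Blue is gripped and level. On to the blue holder.

Request:
apply_moves:
  angular:
    - [0, 0, 2]
    - [0, 0, 4]
    - [0, 0, 6]
    - [0, 0, 8]
    - [0, 0, 10]
    - [0, 0, 12]
    - [0, 0, 14]
    - [0, 0, 15]
  linear:
    - [6, -58, 0]
    - [12, -116, 0]
    - [18, -174, 0]
    - [24, -232, 0]
    - [30, -290, 0]
    - [36, -348, 0]
    - [42, -406, 0]
    - [47, -464, 0]
  fingers: [255, 255, 255, 255, 255, 255, 255, 255]

```text
t: 20.9
eef_pos: [0.53, -0.1833, 0.1671]
tool_rot: [0.059, 0.998, 0.0, -0.001]
force: [1.0, 0.5, -1.3]
grip_width: 0.0099
```

```bash
python3 -c "
from h import *
rel(.5438,-.2844,.1100,-6.56)"
```

```text
t 20.9 lin [-25.8 -98.8  56.9] ang [ 0.05 -0.16 -0.18] pos [ 0.53   -0.1833  0.1671] w 0.0099 F [ 1.   0.5 -1.3]
```

Request:
apply_moves:
  angular:
    - [0, 0, 0]
    - [0, 0, 0]
    - [0, 0, 0]
    - [0, 0, 0]
    - [0, 0, 0]
  linear:
    - [-12, -50, 0]
    - [-23, -90, 15]
    - [-24, -99, 40]
    - [-24, -99, 58]
    - [-24, -99, 58]
  fingers: [255, 255, 255, 255, 255]

```text
t: 21.52
eef_pos: [0.5416, -0.2813, 0.1081]
tool_rot: [0.058, 0.998, 0.001, -0.002]
force: [-0.2, 0.8, -0.6]
grip_width: 0.0099
```

```bash
python3 - <<'E'
from h import *
show('wrist','w14.png',1)
rel(.5438,-.2844,.0302,-6.56)
E
```

```text
t 21.575 lin [-1.6 -2.7 79.5] ang [ 0.07 -0.15 -0.09] pos [ 0.5427 -0.2817  0.1097] w 0.01 F [ 0.3 -0.2 -0.2]
```

View pics/w14.png

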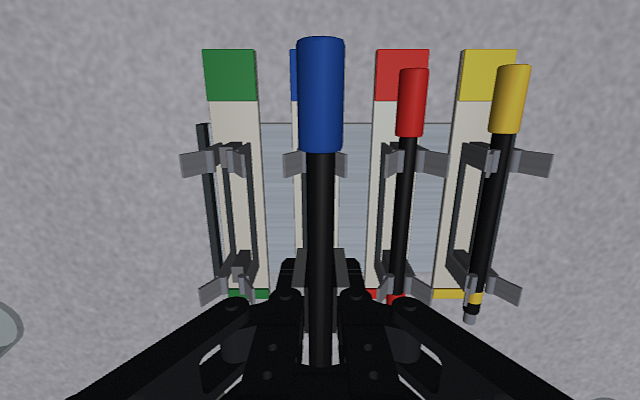

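The flares (283 to 347) are centred at 315 and the shaft is at 321. That is a 2.7 mm offset, which agrees with the numbers, so I'll correct it while pressing.

Request:
apply_moves:
  angular:
    - [0, 0, 0]
    - [0, 0, 0]
    - [0, 0, 0]
    - [0, 0, 0]
    - [0, 0, 0]
    - [0, 0, 0]
    - [0, 0, 0]
    - [0, 0, 0]
  linear:
    - [-1, -2.5, 28]
    - [-1, -2.5, 46]
    - [-1, -2.5, 57]
    - [-1, -2.5, 66]
    - [-1, -2.5, 73]
    - [-1, -2.5, 79]
    - [-1, -2.5, 81]
    - [-1, -2.5, 81]
  fingers: [255, 255, 255, 255, 255, 255, 255, 255]

```text
t: 22.58
eef_pos: [0.5444, -0.2854, 0.0304]
tool_rot: [0.058, 0.998, 0.0, 0.0]
force: [-1.8, 1.5, 5.7]
grip_width: 0.0099
```

Request:
apply_moves:
  angular:
    - [0, 0, 0]
    - [0, 0, 0]
  linear:
    - [0, 0, 1]
    - [0, 0, 1]
  fingers: [255, 255]

```text
t: 22.82
eef_pos: [0.5444, -0.2854, 0.0303]
tool_rot: [0.058, 0.998, 0.0, 0.0]
force: [-3.9, 3.4, 11.9]
grip_width: 0.0105
```

It is home, so I'll release.

Request:
apply_moves:
  angular:
    - [0, 0, 0]
    - [0, 0, 0]
    - [0, 0, 0]
    - [0, 0, 0]
    - [0, 0, 0]
    - [0, 0, 0]
    - [0, 0, 0]
    - [0, 0, 0]
  linear:
    - [0, 0, -1]
    - [0, 0, -1]
    - [0, 0, -1]
    - [0, 0, -20]
    - [0, 0, -60]
    - [0, 0, -110]
    - [30, 0, -160]
    - [50, 0, -190]
  fingers: [255, 130, 130, 130, 130, 130, 130, 130]

```text
t: 23.82
eef_pos: [0.4947, -0.2802, 0.2214]
tool_rot: [0.058, 0.998, -0.001, 0.001]
force: [0.8, -0.4, -0.0]
grip_width: 0.0417
```

```bash
python3 - <<'E'
from h import *
rel(.4985,.3413,.14,8.3)
show('wrist','w15.png',1.25)
E
```

```text
t 23.825 lin [ 68.9 617.8  80.4] ang [ -0.1    0.12 -15.01] pos [ 0.4947 -0.2802  0.2214] w 0.0417 F [ 0.8 -0.4 -0. ]
```

View pics/w15.png

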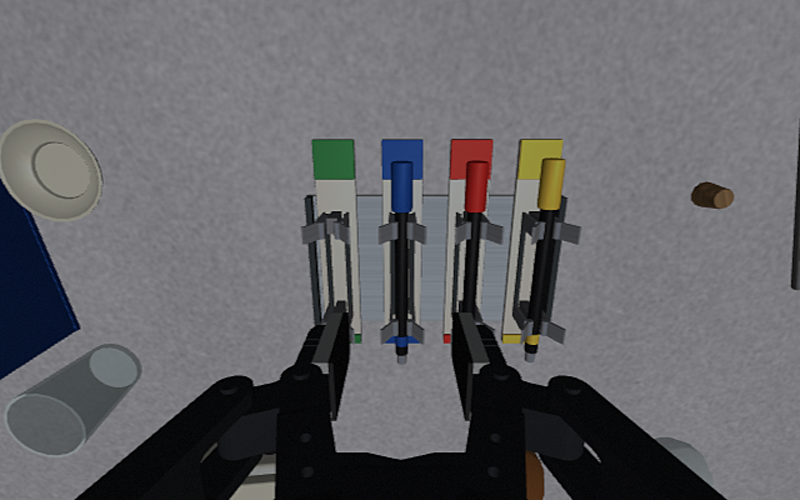

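Blue is seated. Now green, again above the tray.

Request:
apply_moves:
  angular:
    - [0, 0, -2]
    - [0, 0, -4]
    - [0, 0, -6]
    - [0, 0, -8]
    - [0, 0, -10]
    - [0, 0, -12]
    - [0, 0, -14]
    - [0, 0, -15]
  linear:
    - [6, 56, 0]
    - [12, 112, 0]
    - [19, 168, 0]
    - [25, 224, 0]
    - [31, 280, 0]
    - [38, 336, 0]
    - [44, 392, 0]
    - [50, 448, 0]
  fingers: [130, 130, 130, 130, 130, 130, 130, 130]

```text
t: 24.88
eef_pos: [0.4973, 0.1728, 0.2186]
tool_rot: [-0.073, 0.997, -0.0, 0.0]
force: [0.5, -0.3, -1.0]
grip_width: 0.0419
```

```bash
python3 -c "
from h import *
rel(.4985,.3413,.11,8.3)"
```

```text
t 24.875 lin [-25.6 166.5 108.6] ang [-0.02  0.03  0.04] pos [0.4973 0.1728 0.2186] w 0.0419 F [ 0.5 -0.3 -1. ]
```

Request:
apply_moves:
  angular:
    - [0, 0, 0]
    - [0, 0, 0]
    - [0, 0, 0]
    - [0, 0, 0]
    - [0, 0, 0]
    - [0, 0, 0]
  linear:
    - [-8, 56, 10]
    - [-16, 112, 30]
    - [-25, 167, 60]
    - [-25, 168, 90]
    - [-25, 168, 110]
    - [-25, 168, 110]
  fingers: [130, 130, 130, 130, 130, 130]

```text
t: 25.62
eef_pos: [0.4964, 0.3401, 0.1066]
tool_rot: [-0.073, 0.997, -0.001, -0.002]
force: [-0.1, 0.3, 0.1]
grip_width: 0.0415
```

```bash
python3 pre.py w16.png .4985 .3415 8.3
```

```text
t 25.625 lin [-2.6  1.2 78.1] ang [-0.11 -0.21  0.02] pos [0.4964 0.3401 0.1066] w 0.0415 F [-0.1  0.3  0.1]
t 25.675 lin [-1.4  0.9 79.6] ang [-0.05 -0.09 -0.  ] pos [0.4973 0.3405 0.1081] w 0.0418 F [-0.4 -0.2  0.1]
```

View pics/w16.png

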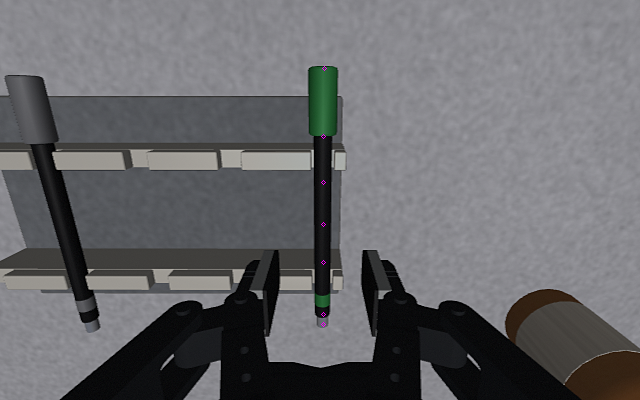

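The points sit on the green probe (x≈322). I'll descend and grip.

Request:
apply_moves:
  angular:
    - [0, 0, 0]
    - [0, 0, 0]
    - [0, 0, 0]
    - [0, 0, 0]
    - [0, 0, 0]
    - [0, 0, 0]
    - [0, 0, 0]
  linear:
    - [0, 0.5, 40]
    - [0, 0.5, 72]
    - [0, 0.5, 80]
    - [0, 0.5, 80]
    - [0, 0.5, 80]
    - [0, 0.5, 80]
    - [0, 0.5, 80]
  fingers: [130, 130, 130, 130, 255, 255, 255]

```text
t: 26.55
eef_pos: [0.4988, 0.3422, 0.0305]
tool_rot: [-0.072, 0.997, 0.001, 0.001]
force: [0.1, -0.3, 7.2]
grip_width: 0.0101
```

Request:
apply_moves:
  angular:
    - [0, 0, 0]
    - [0, 0, 0]
    - [0, 0, 0]
    - [0, 0, 0]
    - [0, 0, 0]
    - [0, 0, 0]
  linear:
    - [0, 0, 0]
    - [0, 0, -10]
    - [0, 0, -50]
    - [0, 0, -110]
    - [0, 0, -140]
    - [0, 0, -140]
  fingers: [255, 255, 255, 255, 255, 255]

```text
t: 27.3
eef_pos: [0.4994, 0.3425, 0.1725]
tool_rot: [-0.072, 0.997, 0.001, 0.003]
force: [0.1, 0.3, -0.6]
grip_width: 0.0101
```

```bash
python3 - <<'E'
from h import *
rel(.5369,-.3440,.1685,-6.56)
show('wrist','w17.png',1)
E
```

```text
t 27.3 lin [  62.1 -684.7    1.9] ang [ 0.19  0.29 14.86] pos [0.4994 0.3425 0.1725] w 0.0101 F [ 0.1  0.3 -0.6]
```

View pics/w17.png

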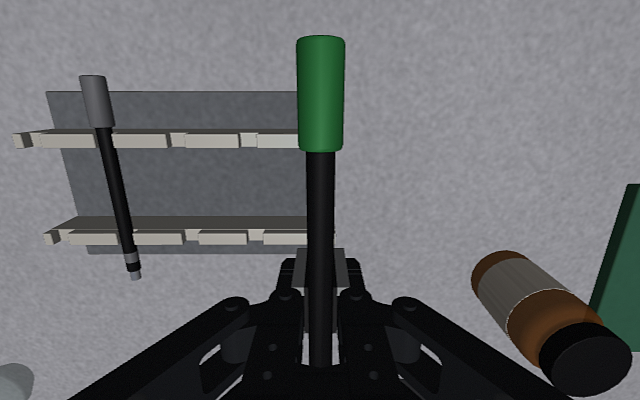

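Green is held and level, and grey has not moved. I'm moving to the green holder.

Request:
apply_moves:
  angular:
    - [0, 0, 2]
    - [0, 0, 4]
    - [0, 0, 6]
    - [0, 0, 8]
    - [0, 0, 10]
    - [0, 0, 12]
    - [0, 0, 14]
    - [0, 0, 15]
  linear:
    - [5, -58, 0]
    - [10, -116, 0]
    - [15, -174, 0]
    - [20, -232, 0]
    - [25, -290, 0]
    - [30, -348, 0]
    - [36, -406, 0]
    - [42, -464, 0]
  fingers: [255, 255, 255, 255, 255, 255, 255, 255]

```text
t: 28.35
eef_pos: [0.5217, -0.1254, 0.1671]
tool_rot: [0.059, 0.998, 0.0, -0.001]
force: [1.1, 0.5, -1.7]
grip_width: 0.0102
```

```bash
python3 -c "
from h import *
rel(.5369,-.3440,.11,-6.56)"
```

```text
t 28.35 lin [ -40.9 -215.3   56.9] ang [ 0.02 -0.16 -0.18] pos [ 0.5217 -0.1254  0.1671] w 0.0102 F [ 1.1  0.5 -1.7]
```

Request:
apply_moves:
  angular:
    - [0, 0, 0]
    - [0, 0, 0]
    - [0, 0, 0]
    - [0, 0, 0]
    - [0, 0, 0]
    - [0, 0, 0]
    - [0, 0, 0]
  linear:
    - [-10, -56, 0]
    - [-20, -112, 0]
    - [-30, -168, 0]
    - [-38, -208, 10]
    - [-39, -218, 35]
    - [-39, -218, 58]
    - [-39, -218, 58]
  fingers: [255, 255, 255, 255, 255, 255, 255]

```text
t: 29.22
eef_pos: [0.5336, -0.3434, 0.1069]
tool_rot: [0.059, 0.998, 0.002, -0.003]
force: [0.1, 1.0, -0.1]
grip_width: 0.0095
```

```bash
python3 - <<'E'
from h import *
show('wrist','w18.png',1)
rel(.5369,-.3440,.0302,-6.56)
E
```

```text
t 29.275 lin [-2.4 -0.  78.5] ang [ 0.12 -0.23 -0.14] pos [ 0.5348 -0.3439  0.1087] w 0.01 F [-0.  -0.8 -0.5]
```

View pics/w18.png

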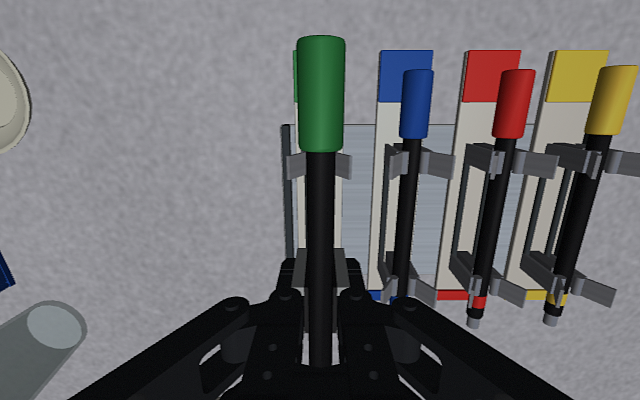

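The flares (288 to 351) are centred at 320 and the shaft is at 321, so green is aligned. I'll press.

Request:
apply_moves:
  angular:
    - [0, 0, 0]
    - [0, 0, 0]
    - [0, 0, 0]
    - [0, 0, 0]
    - [0, 0, 0]
    - [0, 0, 0]
    - [0, 0, 0]
    - [0, 0, 0]
  linear:
    - [-1, 0, 28]
    - [-1, 0, 46]
    - [-1, 0, 57]
    - [-1, 0, 66]
    - [-1, 0, 73]
    - [-1, 0, 79]
    - [-1, 0, 81]
    - [-1, 0, 81]
  fingers: [255, 255, 255, 255, 255, 255, 255, 255]

```text
t: 30.28
eef_pos: [0.5375, -0.3449, 0.0305]
tool_rot: [0.058, 0.998, 0.0, 0.0]
force: [-1.5, 0.7, 5.0]
grip_width: 0.0099
```

Request:
apply_moves:
  angular:
    - [0, 0, 0]
    - [0, 0, 0]
  linear:
    - [0, 0, 1]
    - [0, 0, 1]
  fingers: [255, 255]

```text
t: 30.52
eef_pos: [0.5375, -0.3449, 0.0304]
tool_rot: [0.058, 0.998, -0.0, 0.0]
force: [-4.7, 3.0, 12.4]
grip_width: 0.0099
```

Request:
apply_moves:
  angular:
    - [0, 0, 0]
    - [0, 0, 0]
    - [0, 0, 0]
    - [0, 0, 0]
    - [0, 0, 0]
    - [0, 0, 0]
    - [0, 0, 0]
    - [0, 0, 0]
  linear:
    - [0, 0, -1]
    - [0, 0, -1]
    - [0, 0, -1]
    - [0, 0, -20]
    - [0, 0, -60]
    - [0, 0, -110]
    - [30, 25, -160]
    - [65, 55, -200]
  fingers: [255, 130, 130, 130, 130, 130, 130, 130]

```text
t: 31.52
eef_pos: [0.4795, -0.2829, 0.2321]
tool_rot: [0.059, 0.998, -0.001, 0.001]
force: [-0.6, 0.0, 1.0]
grip_width: 0.0418
```

Request:
apply_moves:
  angular:
    - [0, 0, 0]
    - [0, 0, 0]
    - [0, 0, 0]
  linear:
    - [20, 35, -20]
    - [20, 35, -20]
    - [20, 35, -20]
  fingers: [130, 130, 130]

```text
t: 31.9
eef_pos: [0.4639, -0.2461, 0.2495]
tool_rot: [0.058, 0.998, -0.0, 0.001]
force: [-0.0, -0.2, -0.1]
grip_width: 0.0417
```

```bash
python3 - <<'E'
from h import *
p=(.5472,-.2546,-.1144);c,s=np.cos(p[2]),np.sin(p[2])
mt=Twc('wrist');pts=[]
for o in (-.09,-.03,.03,.09):
    for x in (-.1,-.06,.085): pts.append([p[0]+c*x-s*o,p[1]+s*x+c*o,.048])
show('wrist','w19.png',2.2,(140,50,500,320),proj(mt,np.array(pts)))
show('side','s19.png',5,(265,95,395,215))
show('side','s19b.png',1)
for k in ['red','yellow','blue','green']:
    for o in ctrl.trace('wrist',f'probe_{k}_mid')[:1]:
        ys,xs=np.nonzero(o['mask']);P=back(mt,np.c_[xs,ys],.048)[:,:2]
        vx,vy,x0,y0=cv2.fitLine(P.astype(np.float32),cv2.DIST_HUBER,0,.001,.001).ravel()
        d=np.array([vx,vy])*np.sign(vx);t=(P-[x0,y0])@d
        m=(np.array([x0,y0])+d*(t.min()+.1));q=m-p[:2];print(k,round(float(o['score']),2),'L',(t.max()-t.min()).round(4),'ang',np.degrees(np.arctan2(d[1],d[0])).round(2),'local',(c*q[0]+s*q[1]).round(4),(-s*q[0]+c*q[1]).round(4))
print(ctrl.sense()['t'])
E
```

```text
red 0.94 L 0.1889 ang -6.67 local -0.001 0.0293
yellow 0.75 L 0.1425 ang -6.61 local -0.002 0.0895
blue 0.74 L 0.1889 ang -6.66 local -0.0011 -0.0306
32.25
```

View pics/w19.png

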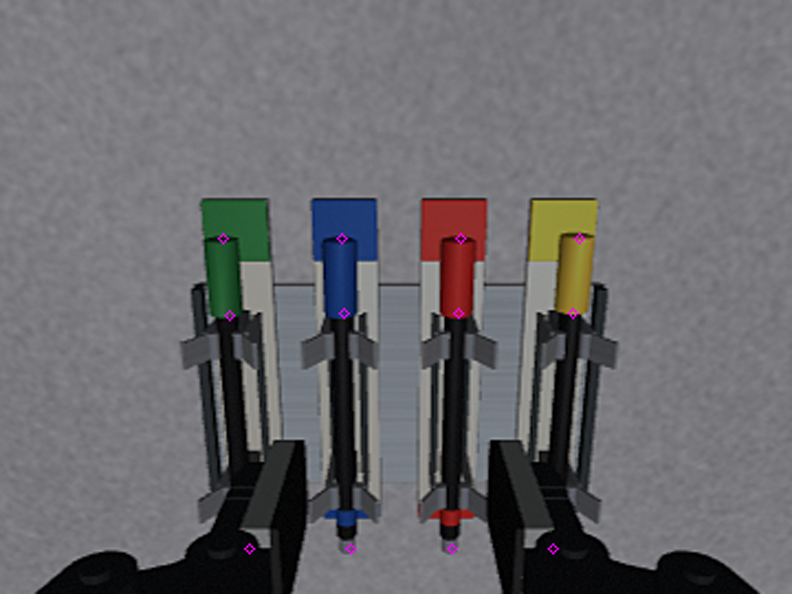

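View pics/s19.png

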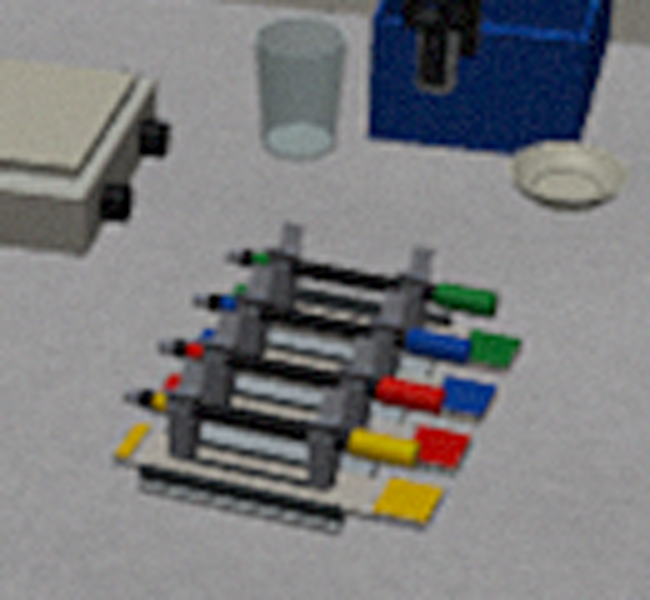

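View pics/s19b.png

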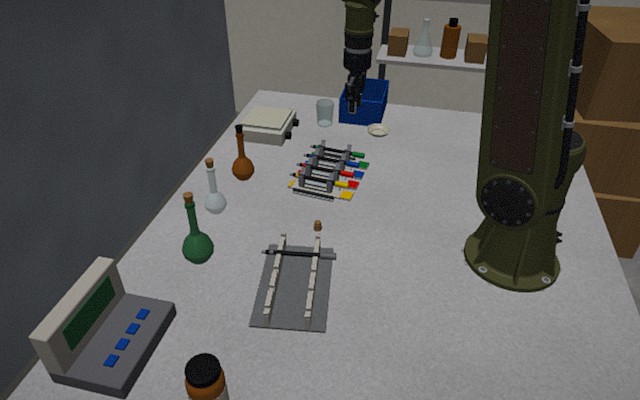

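All four probes match the projected home positions at 48 mm. In the side view they are parallel and level, and grey is alone in the tray at about (298,254). I'm handing in.

```bash
python3 -c "
from plant import ctrl
print(ctrl.hand_in(), ctrl.sense()['t'])"
```

```text
the job is handed in; nothing more can be done
the job is handed in; nothing more can be done
```

I moved the red, yellow, blue and green probes from the tray into the holders of their own colour and pressed each one down until it bottomed in both clips. All were released, and I handed the job in at about 32 s of the 104 s allowed; no verdict was reported.

**Fit along and across:** in the last wrist picture, red, yellow and blue were 1 to 2 mm off centre along their holders and less than 1 mm across. They were within about 0.1° of parallel.

**Green:** the network did not find the green probe in that last picture, so it has no numbers. By eye its head lay on the projected home points; the gripper hid the tip.

**Yellow:** the gripper also hid part of the yellow probe, so its trace was shorter than the others (143 mm against 189 mm).

**Pressing:** every probe stopped at the same tool height it was gripped at, which puts its axis at the 48 mm home height. Red was pressed hardest, to about 50 N along the tool's axis; the others stayed under 13 N. The height itself was not measured after release.

**Grey spare:** it was still in its notch in the last side picture. I judged that by eye and did not measure it.

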